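# Wind open the soak tub and drop in the soap

### The arm

A 7-joint arm with a two-finger parallel gripper is mounted at the origin on the work surface. World frame = base frame: x ahead of the robot, y to its left, z up, the work surface at z = 0. Lengths are in m, angles in rad, forces in N, time in s.
With the tool pointing down it reaches from about 0.425 to 0.875 m from the base axis. Payload 8.4 kg.
Tool frame: the origin (TCP) lies on the mounting face of the last link; the fingertips stand 173 mm ahead of it and the grasp point (between the pads) lies 155 mm ahead of it (manip.grasp_offset is the distance from the TCP to the grasp point, in m); z points along the fingers, y is the line along which they close (so a half turn about z gives the same grasp; the last joint's range is limited). The gripper opens to 85 mm and grips with 20 to 120 N. Pads are 22 mm wide; open, the fingers measure 114 mm over their backs; the gripper's body (76 mm by 85 mm) begins 54 mm behind the grasp point. The pads swing forward as they close: fully open they stand 13 mm farther back than shut.
Start: joints at [-1.298, 0.333, 0.04, 1.465, -0.013, 1.343, -0.059], TCP at [0.236, 0.606, 0.405] pointing down, gripper open.
Joint ranges: [-2.58, 2.58], [-0.38, 2.09], [-1.3, 1.39], [0.25, 2.4], [-1.5, 4.64], [0.08, 2.09], [-2.65, 2.65]. Speed limits (rad/s): [2.22, 2.22, 2.79, 2.79, 3.14, 3.14, 3.14].

### API

Orientations are given as a rotation vector (axis times angle).
In Python, from rig import manip gives the robot as it stands. The module is installed in compiled form; this text tells all that it offers.
- The arm moves only by the tool jog_arm, never from a script. Its argument "rows" is a list of rows, each a list of 7 numbers: the shift along the tool's x, y, z in mm, then the turn, a rotation vector about the tool's x, y, z in degrees, then the opening, from 0 (shut) to 1 (fully open). A call has 1 to 8 rows; each row shifts and turns the commanded pose from where the row before left it, along the tool's axes as they then stand; what a row does not reach is not made up. A row lasts 1/8 s, in which the tool goes at most 62.5 mm and 10.7 degrees, less where a joint would pass 70% of its speed; a pose out of reach is approached as far as the arm can. A call with a gripper value outside its range is refused whole. The fingers move at their own pace and stop on an object; the grip force is fixed at half the most. Time passes only in rows, so rows that do not move let the fingers close. It gives the time, the measured TCP pose, the force, the opening and the grip force at its end, in the units of the state.
- manip.observe(): the state, without advancing time (a new reading comes with each control period).
- manip.read_camera(name): name is "scene" or "side" or "wrist"; returns (picture, depth): 480x640x3 uint8, red, green, blue; 480x640 float32, m along the optical axis (not along the pixel's ray), 0 where there is no reading.
- manip.calibration(name): a dict with "mtx" (3x3 intrinsics, pixels), "pose" (4x4, takes a point from camera to world coordinates); the wrist camera has in their place "hand_eye" (4x4, takes a point from camera to tool coordinates, whose origin is the TCP and whose axes are the flange's). Camera axes: x right, y down, z forward; pixel columns grow to the right and rows downward; lengths in m; the calibration is good to about 2 mm. The wrist camera is an equidistant fisheye: a pixel r from the principal point sees the ray r / f radians off the axis. A picture is of the moment at which its call begins: read the wrist's pose just before it. calibration takes no time and is no camera call.
- manip.close_job(): hands the job in; it is judged then, once.
The state is a dict: "clock": time; "qpos": joint angles; "qd": joint speeds; "joint_torque": joint torques, N m; "position": TCP position; "orientation": TCP orientation; "ft_force": force on the tool from outside, world axes, zero at the start; "moment": the same for the moment, N m; "width": finger opening in m; "grip_force": force on a finger pad.
Only numpy, scipy, OpenCV 4.12 (cv2) and the standard library are available. Lean on these libraries where they do the work, as an engineer would, in place of code of your own. Each camera call takes 0.05 s, during which the arm holds its last target. There are 200 camera calls.

### The job

Take the crank of the pre-wash unit by its free-spinning grip and wind it steadily clockwise, never faster than a turn a second, until the sliding cover of the soak tub is fully open; move the cover only with the crank, do not push on the cover itself. Then push the bar of soap off the edge of the deck so that it drops into the open tub. Leave the cover open and the soap lying in the tub, and leave the dosing cup and the brush where they are.

Things in the scene. Friction and masses are not known exactly. Their poses are not given: they have to be found in the camera images.
- washer: White tabletop pre-wash unit, fixed, x -150 to 170, y -250 to 270 mm, turned by up to 0.25 rad; origin on the table (z = 0), x away from the robot, y left, z up. Right half (y -250 to -30): console with a panel that slopes up away from the robot, 30 degrees from level, 98 mm high at x = -71 to 202 mm at x = 111; the crank stands square on its centre. Left half: soak tub under a flat deck.
- rail_mid (a point): Middle of a steel towel rail, 18 mm thick, 200 mm long (along the washer's y), above the console at x = 70, y = -140, z = 370 mm of the washer; its end arms run back to posts at x = 160, y = -240 and -40. A hand pointing straight down hits it on the upper part of the crank's circle: tilt the hand about 30 degrees, in line with the grip, coming from the robot's side.
- deck (a point): Middle of the deck's edge over which the soap drops, on the deck top: (-30, 140, 100) mm in the washer's frame, axes the same. Flat solid deck carries the soap on its +y side (y 140 to 270). On its -y side is the tub mouth: x -115 to 55, y -10 to 140, deck 100 mm above the table, tub floor at z = 20.
- tub_floor (a point): Centre of the soak tub's floor, (-30, 65, 20) mm in the washer's frame; axes as the washer's.
- cover: Cream sliding cover of the tub mouth, a plate 168 x 153 x 6 mm, top 10 mm below the deck top; origin at the centre of its underside. In the washer's frame its origin is at x = -30, y = +65 when shut and y = -85 when fully open (it slides to -y into the console, 12 mm per radian of crank). It starts shut or up to about 35 mm open.
- crank (a joint): Crank angle, rad: 0 = cover shut, 12.5 (a stop, two turns) = cover fully open. Grows clockwise seen facing the sloping panel from the robot's side (negative turn about the panel's outward normal). At 0 and each full turn the arm points straight up the slope (washer's +x side); a quarter turn on, to -y. Stays where it is left; needs about 4 N at the grip. Starts at 0 to 2.8.
- crank_center (a point): Point on the crank's axis, 70 mm out from the panel, level with the middle of the grip: the centre of the circle of 60 mm radius in which point grip_mid travels. Axes as the washer's (not tilted); the crank's axis points along (-0.5, 0, 0.866) in them. It lies at (-15, -140, 211) mm in the washer's frame.
- grip_mid (a point): Middle of the crank's black round grip: 28 mm thick, 66 mm long, standing out from the end of the steel crank arm (24 mm wide) along the crank's axis; the grip's free end is 32 mm beyond this point, the arm 36 mm below it. z is along the grip, away from the panel; x and y turn with the grip, which spins freely on its pin.
- soap: Bar of laundry soap, tan, 100 (x) by 62 (y) by 34 (z) mm, about 0.2 kg; origin at the centre of its underside. Lies flat and loose on the deck to the left of the tub mouth, long side roughly along the mouth's edge (up to 0.35 rad off).
- dosing_cup: White open cup, 54 mm across, 50 mm high, on the deck behind the tub mouth (+x side). Leave alone. Origin under its centre.
- scrub_brush: Flat brush, about 200 mm long with a wooden handle, lying on the table to the left of the unit. Leave alone. Lies along its x.
- crank_grip: The black grip itself, as a body; origin at its end on the crank arm, 36 mm below point grip_mid along its z, axes the same.
There are look-alikes about, which are no part of the job. What is meant by the soap is not black, red or turquoise, and is the smaller of those in its own colour.

How it is judged:
By the outcome, as a careful person would: the job done as asked, in the order asked, and still so for the second after the job is handed in, with the robot touching nothing.
It also fails if it takes over 67 s, if anything falls off the work surface, if the arm or the gripper's body presses on something with over 40 N, if the wrist force passes 120 N, or if a joint passes its speed limit or range.

## Working session

There is one attempt and no reset: what is moved stays moved. The work goes in short steps, Python scripts to look and compute and a tool call to move; the robot and the scene stay as the last step left them, time stands still between calls to the robot, and variables do not carry over. Pictures are saved under pics/ and viewed, at most 10 in all, crops included, and the job is handed in when it is done.

Besides the shell and the picture viewer there is one more tool, called after "Call:" as name(argument=value, ...) on one line, values as JSON. jog_arm: Moves the arm, as the interface text tells. Its arguments: {"type":"object","properties":{"rows":{"type":"array","items":{"type":"array","items":{"type":"number"}}}},"required":["rows"]}

```bash
mkdir -p pics; ls
python3 - <<'E'
from rig import manip
import cv2,numpy as np
s=manip.observe();print(s)
for n in("scene","side"):
    im,d=manip.read_camera(n);cv2.imwrite(f"pics/{n}0.png",im[:,:,::-1]);np.savez(f"{n}0.npz",im=im,d=d)
    c=manip.calibration(n);print(n,c)
print(manip.calibration("wrist"),manip.grasp_offset)
E
```

```text
pics
{'clock': 0.0, 'qpos': array([-1.29818674,  0.33390869,  0.0398717 ,  1.46627611, -0.01341306,
        1.34329163, -0.05852838]), 'qd': array([ 0.00120276,  0.0002933 ,  0.00046252, -0.00179745,  0.00022911,
       -0.0004792 ,  0.00106249]), 'joint_torque': array([-5.83703622e-04, -6.58559060e+01,  1.36507954e+00, -4.05554438e+01,
        1.67437980e-02,  1.26070189e-02,  1.34747364e-05]), 'position': array([0.23608804, 0.60542026, 0.40382006]), 'orientation': array([-5.80712980e-01, -3.08724648e+00,  2.52078941e-03]), 'ft_force': array([-0.75649477,  0.72435175,  0.41924474]), 'moment': array([-0.01943429, -0.03077489, -0.0277874 ]), 'grip_force': 0.0, 'width': 0.08527214385370824}
scene {'mtx': array([[443.83853947,   0.        , 314.84135631],
       [  0.        , 443.83853947, 234.67530793],
       [  0.        ,   0.        ,   1.        ]]), 'pose': array([[-0.84219722,  0.34118804, -0.41748599,  0.94331415],
       [ 0.53866399,  0.4989201 , -0.67891078,  0.87506344],
       [-0.02334409, -0.79666144, -0.60397483,  0.83529085],
       [ 0.        ,  0.        ,  0.     
[... 266 characters left out ...]
-0.14866198,  0.72612915, -0.67129433,  1.01821508],
       [-0.01751423, -0.6806644 , -0.73238599,  1.13721789],
       [ 0.        ,  0.        ,  0.        ,  1.        ]])}
{'mtx': array([[371.64829954,   0.        , 321.30319695],
       [  0.        , 371.64829954, 245.21896619],
       [  0.        ,   0.        ,   1.        ]]), 'hand_eye': array([[ 9.76484614e-04, -9.61041205e-01, -2.76403418e-01,
         6.94684266e-02],
       [ 9.99999467e-01,  8.46090582e-04,  5.91006373e-04,
         5.95482764e-04],
       [-3.34119148e-04, -2.76403848e-01,  9.61041519e-01,
         3.11371399e-02],
       [ 0.00000000e+00,  0.00000000e+00,  0.00000000e+00,
         1.00000000e+00]])} 0.1547
```

View pics/scene0.png

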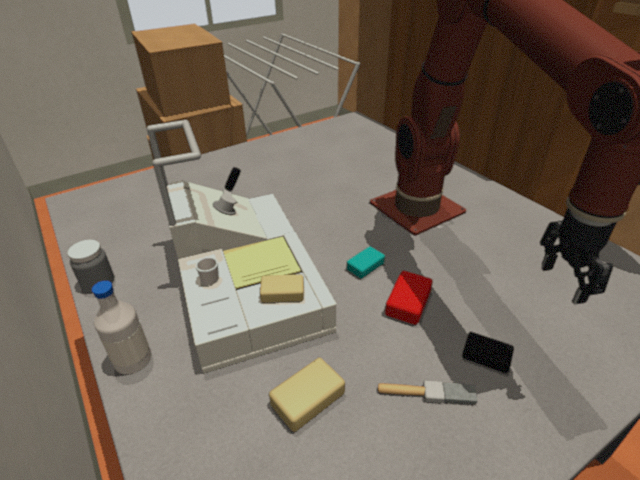

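View pics/side0.png

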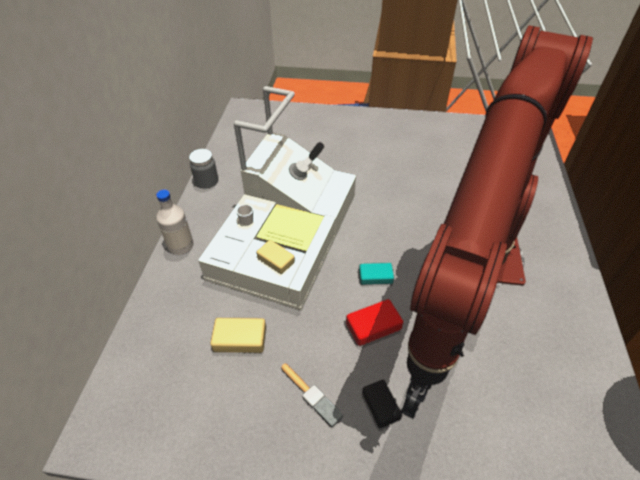

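Scene view: the tan candidates are the bar on the deck (283,289; side 276,256) and the larger bar on the table (307,393; side 238,335). The other bars are turquoise (366,262), red (409,297) and black (488,352). I choose the deck bar, which is the smaller of the tan ones. The black crank grip is at (232,179), and the yellow-cream cover at (262,262).

```bash
cat > h.py <<'E'
import numpy as np,cv2
from rig import manip
def cloud(n,d):
    c=manip.calibration(n);K=c["mtx"];v,u=np.mgrid[:480,:640]
    p=np.stack([(u-K[0,2])/K[0,0]*d,(v-K[1,2])/K[1,1]*d,d],-1)
    P=p@c["pose"][:3,:3].T+c["pose"][:3,3];P[d==0]=np.nan;return P
E
python3 - <<'E'
from h import *
A=[]
for n in("scene","side"):
    z=np.load(n+"0.npz");im,d=z["im"],z["d"];P=cloud(n,d);hsv=cv2.cvtColor(im,cv2.COLOR_RGB2HSV)
    lo=(200,90) if n=="scene" else (240,130)
    box=(155,160,340,370) if n=="scene" else (195,130,362,305)
    m=np.zeros((480,640),bool);m[box[1]:box[3],box[0]:box[2]]=1
    s=m&(P[...,2]>.05)&(P[...,2]<.215)&(hsv[...,1]<70)
    q=P[s];print(n,"box",[np.round(x,3) for x in cv2.minAreaRect((q[:,:2]*1000).astype(np.float32))])
    dk=m&(np.abs(P[...,2]-.1)<.006)&(hsv[...,1]<60);q=P[dk];print("deck",len(q),np.median(q[:,2]),[np.round(x,3) for x in cv2.minAreaRect((q[:,:2]*1000).astype(np.float32))])
    for nm,mm in(("grip",m&(hsv[...,2]<60)&(P[...,2]>.17)),("soap",m&(hsv[...,1]>90)&(P[...,2]>.125)&(P[...,2]<.145)),("cover",m&(hsv[...,1]>80)&(np.abs(P[...,2]-.09)<.006))):
        k=(mm*1).astype(np.uint8);k=cv2.morphologyEx(k,cv2.MORPH_OPEN,np.ones((2,2),np.uint8))>0
        q=P[k]
        if len(q)>5: print(nm,len(q),q.mean(0).round(3),q.min(0).round(3),q.max(0).round(3),[np.round(x,1) for x in cv2.minAreaRect((q[:,:2]*1000).astype(np.float32))])
        if nm=="grip" and len(q)>5:
            u,sv,vt=np.linalg.svd(q-q.mean(0));print("axis",vt[0].round(2))
E
```

```text
scene box [array([636.713,   6.233]), array([526.192, 319.959]), np.float64(77.951)]
deck 8584 0.10063179176051135 [array([636.804,   7.116]), array([523.156, 319.777]), np.float64(77.912)]
grip 181 [ 0.549 -0.211  0.187] [ 0.388 -0.566 -0.002] [ 0.583 -0.171  0.238] [array([ 484.2, -371.4]), array([432.5,  45.7]), np.float64(68.1)]
axis [-0.31 -0.8  -0.51]
soap 773 [nan nan nan] [nan nan nan] [nan nan nan] [array([616. , 192.2]), array([83.3, 97.1]), np.float64(60.4)]
cover 2313 [nan nan nan] [nan nan nan] [nan nan nan] [array([607.5,  77.8]), array([204.7, 165.5]), np.float64(77.2)]
side box [array([757.828, -18.413]), array([527.205, 580.958]), np.float64(77.831)]
deck 5507 0.09801154765825815 [array([743.742, -14.261]), array([523.378, 553.467]), np.float64(78.045)]
grip 101 [ 0.551 -0.177  0.208] [ 0.531 -0.187  0.173] [ 0.572 -0.169  0.235] [array([ 551.2, -177.3]), array([40.4, 16.9]), np.float64(4.2)]
axis [ 0.5  -0.04 -0.87]
soap 566 [nan nan nan] [nan nan nan] [nan nan nan] [array([613.6, 203.2]), array([60.9, 93.5]), np.float64(56.4)]
cover 1820 [nan nan nan] [nan nan nan] [nan nan nan] [array([629.6,  32.8]), array([206.5, 145.9]), np.float64(48.6)]
```

```bash
python3 -c "
import cv2
a=cv2.imread('pics/scene0.png')[150:350,150:350];b=cv2.imread('pics/side0.png')[110:310,190:390]
cv2.imwrite('pics/crop.png',cv2.resize(cv2.hconcat([a,b]),(800,400),interpolation=cv2.INTER_CUBIC))"
```

```text
(no output)
```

View pics/crop.png

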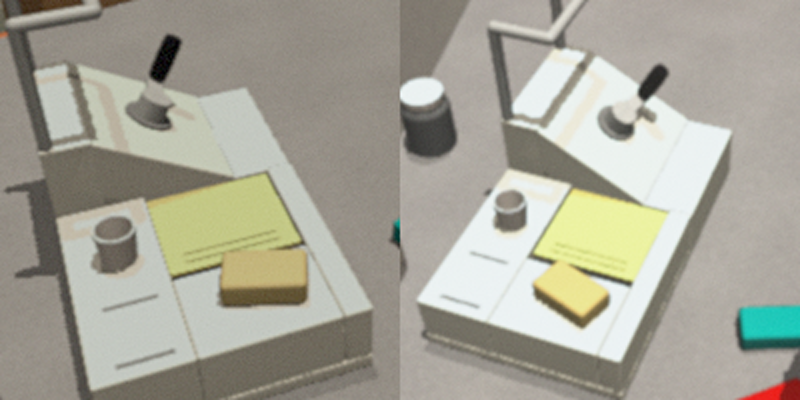

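The crop confirms the deck soap: the tan bar on the white deck, left of the yellow cover. Next I refine the grip by two-view triangulation, and get the soap and cover edges in the washer frame.

```bash
cat >> h.py <<'E'
th=np.radians(-12.05);Rw=np.array([[np.cos(th),-np.sin(th),0],[np.sin(th),np.cos(th),0],[0,0,1]]);tw=np.array([.6249,-.0012,0])
toW=lambda p:(np.asarray(p)-tw)@Rw
frW=lambda p:np.asarray(p)@Rw.T+tw
cc=np.array([-.015,-.140,.211]);ax=np.array([-.5,0,.866]);up=np.array([.866,0,.5])
gripW=lambda f:cc+.06*(np.cos(f)*up-np.sin(f)*np.array([0,1,0]))
def tri(rays):
    A=np.zeros((3,3));b=np.zeros(3)
    for o,v in rays:
        M=np.eye(3)-np.outer(v,v);A+=M;b+=M@o
    return np.linalg.solve(A,b)
E
python3 - <<'E'
from h import *
rays=[]
for n,(cx,cy) in(("scene",(232,179)),("side",(317,150))):
    z=np.load(n+"0.npz");im,d=z["im"],z["d"];P=cloud(n,d);hsv=cv2.cvtColor(im,cv2.COLOR_RGB2HSV)
    k=np.zeros((480,640),np.uint8);k[cy-30:cy+30,cx-30:cx+30]=(hsv[cy-30:cy+30,cx-30:cx+30,2]<60)
    nn,l,st,ce=cv2.connectedComponentsWithStats(k);i=1+np.argmax(st[1:,4]);print(n,st[i],ce[i])
    c=manip.calibration(n);K=c["mtx"];v=c["pose"][:3,:3]@[(ce[i][0]-K[0,2])/K[0,0],(ce[i][1]-K[1,2])/K[1,1],1];rays.append((c["pose"][:3,3],v/np.linalg.norm(v)))
    Q=toW(P);ok=~np.isnan(Q[...,0]);inn=ok&(Q[...,0]>-.14)&(Q[...,0]<.07)&(Q[...,1]>-.03)&(Q[...,1]<.27)
    cv=inn&(Q[...,2]<.105)&(Q[...,2]>.07)&(hsv[...,1]>80);q=Q[cv];print("cover",len(q),np.percentile(q,[2,50,98],axis=0).round(3).tolist(),hsv[cv].mean(0))
    sp=inn&(Q[...,2]>.128)&(Q[...,2]<.145);q=Q[sp];print("soap",len(q),q.mean(0).round(3),[np.round(x,1) for x in cv2.minAreaRect((q[:,:2]*1000).astype(np.float32))])
    mid=ok&(np.abs(Q[...,0]+.09)<.015)&(Q[...,1]>.05)&(Q[...,1]<.16)
    q=Q[mid];o=np.argsort(q[:,1]);b=np.digitize(q[:,1],np.arange(.05,.16,.008))
    print([(round(.05+.008*(j-1),3),round(float(np.median(q[b==j,2])),3)) for j in range(1,14) if (b==j).any()])
g=tri(rays);w=toW(g)-cc;print("grip",g,w,"h",w@ax,"r",np.hypot(w@up,w[1]),"phi",np.arctan2(-w[1],w@up))
E
```

```text
scene [225 168  15  23 181] [232.0718232  178.72375691]
cover 2331 [[-0.112, -0.026, 0.087], [-0.029, 0.05, 0.091], [0.048, 0.119, 0.094]] [ 31.48048048  86.11325611 194.74774775]
soap 874 [-0.04   0.188  0.134] [array([-20.8, 100.3]), array([110.1, 295.6]), np.float64(14.4)]
[(0.05, 0.091), (0.058, 0.091), (0.066, 0.091), (0.074, 0.091), (0.082, 0.092), (0.09, 0.092), (0.098, 0.092), (0.106, 0.091), (0.114, 0.09), (0.138, 0.1)]
side [310 143  13  16 102] [315.91176471 150.67647059]
cover 1872 [[-0.108, -0.027, 0.083], [-0.032, 0.051, 0.088], [0.048, 0.12, 0.093]] [ 32.03258547  87.05715812 236.62820513]
soap 600 [-0.045  0.178  0.132] [array([-23.2,  98.7]), array([107.6, 298.6]), np.float64(16.2)]
[(0.05, 0.088), (0.058, 0.087), (0.066, 0.087), (0.074, 0.087), (0.082, 0.089), (0.09, 0.088), (0.098, 0.088), (0.106, 0.088), (0.114, 0.088), (0.122, 0.089), (0.138, 0.098), (0.146, 0.099)]
grip [ 0.55722152 -0.19523052  0.19977353] [-0.01068042 -0.06388412 -0.01122647] h -0.004381911326595075 r 0.06559019647969642 phi 1.7993776775751313
```

```bash
cat >> h.py <<'E'
from scipy.spatial.transform import Rotation as R, Slerp
Rt=Rw@np.array([[0,1,0],up,-ax]).T
def plan(targets,o,step=45,dg=9,p=None,r=None):
    """targets: [(pos,Rot matrix)] -> prints jog rows from the measured pose"""
    s=manip.observe();p=s["position"] if p is None else p;r=R.from_rotvec(s["orientation"]) if r is None else r
    rows=[]
    for P,Q in targets:
        Q=R.from_matrix(Q);n=int(max(1,np.ceil(np.linalg.norm(P-p)*1000/step),np.ceil(np.degrees((r.inv()*Q).magnitude())/dg)))
        sl=Slerp([0,1],R.concatenate([r,Q]));p0=p
        for i in range(1,n+1):
            P1=p0+(P-p0)*i/n;a=np.round(r.inv().apply(P1-p)*1000);b=np.round(np.degrees((r.inv()*sl(i/n)).as_rotvec()),1)
            rows.append([*map(float,a),*map(float,b),o]);p=p+r.apply(a/1000);r=r*R.from_rotvec(b,degrees=True)
    for k in range(0,len(rows),8):print(rows[k:k+8])
E
python3 - <<'E'
from h import *
g=frW(gripW(1.8));A=Rw@ax;pre=g+A*(.155+.1);print("grip",g,"pre",pre,R.from_matrix(Rt).as_rotvec())
R1=R.from_rotvec(manip.observe()["orientation"])
half=(Slerp([0,1],R.concatenate([R1,R.from_matrix(Rt)]))(.45)).as_matrix()
plan([(np.array([.44,.28,.42]),half),(pre,Rt)],1.0,55)
E
```

```text
grip [ 0.55725976 -0.18966255  0.20418394] pre [ 0.43256912 -0.16304499  0.42501394] [2.09774391 1.69720453 0.45477614]
[[-44.0, -33.0, -2.0, -1.6, -1.4, 5.1, 1.0], [-47.0, -28.0, -2.0, -1.6, -1.3, 5.0, 1.0], [-49.0, -25.0, -2.0, -1.6, -1.4, 5.1, 1.0], [-51.0, -20.0, -1.0, -1.6, -1.3, 5.1, 1.0], [-53.0, -15.0, -0.0, -1.6, -1.4, 5.0, 1.0], [-54.0, -10.0, 0.0, -1.6, -1.3, 5.1, 1.0], [-54.0, -6.0, 2.0, -1.6, -1.4, 5.1, 1.0], [-41.0, -27.0, -3.0, -1.5, -1.3, 4.8, 1.0]]
[[-43.0, -24.0, -3.0, -1.5, -1.3, 4.8, 1.0], [-45.0, -19.0, -2.0, -1.6, -1.2, 4.8, 1.0], [-47.0, -16.0, -2.0, -1.5, -1.3, 4.8, 1.0], [-48.0, -12.0, -1.0, -1.5, -1.3, 4.8, 1.0], [-49.0, -8.0, 0.0, -1.5, -1.3, 4.9, 1.0], [-49.0, -4.0, 1.0, -1.5, -1.3, 4.8, 1.0], [-49.0, 1.0, 2.0, -1.6, -1.3, 4.8, 1.0], [-49.0, 4.0, 3.0, -1.5, -1.2, 4.8, 1.0]]
```

Call:
jog_arm(rows=[[-44,-33,-2,-1.6,-1.4,5.1,1],[-47,-28,-2,-1.6,-1.3,5.0,1],[-49,-25,-2,-1.6,-1.4,5.1,1],[-51,-20,-1,-1.6,-1.3,5.1,1],[-53,-15,0,-1.6,-1.4,5.0,1],[-54,-10,0,-1.6,-1.3,5.1,1],[-54,-6,2,-1.6,-1.4,5.1,1],[-41,-27,-3,-1.5,-1.3,4.8,1]])

```text
clock: 1.1
position: [0.4406, 0.2292, 0.4208]
orientation: [1.501, 2.49, 0.262]
ft_force: [0.7, -0.4, -0.9]
width: 0.0855
grip_force: 0.0
```

Call:
jog_arm(rows=[[-43,-24,-3,-1.5,-1.3,4.8,1],[-45,-19,-2,-1.6,-1.2,4.8,1],[-47,-16,-2,-1.5,-1.3,4.8,1],[-48,-12,-1,-1.5,-1.3,4.8,1],[-49,-8,0,-1.5,-1.3,4.9,1],[-49,-4,1,-1.5,-1.3,4.8,1],[-49,1,2,-1.6,-1.3,4.8,1],[-49,4,3,-1.5,-1.2,4.8,1]])

```text
clock: 2.1
position: [0.4317, -0.165, 0.4244]
orientation: [2.101, 1.693, 0.458]
ft_force: [1.6, -0.0, -0.7]
width: 0.0853
grip_force: 0.0
```

```bash
cat >> h.py <<'E'
def wrist(name):
    s=manip.observe();im,d=manip.read_camera("wrist");c=manip.calibration("wrist");T=np.eye(4);T[:3,:3]=R.from_rotvec(s["orientation"]).as_matrix();T[:3,3]=s["position"]
    np.savez(name+".npz",im=im,d=d,M=T@c["hand_eye"],K=c["mtx"]);cv2.imwrite(f"pics/{name}.png",im[:,:,::-1]);return s
def wcloud(name):
    z=np.load(name+".npz");K=z["K"];v,u=np.mgrid[:480,:640];x=u-K[0,2];y=v-K[1,2];r=np.hypot(x,y)+1e-9;t=r/K[0,0]
    k=np.tan(t)/r;d=z["d"];p=np.stack([x*k*d,y*k*d,d],-1);P=p@z["M"][:3,:3].T+z["M"][:3,3];P[d==0]=np.nan;return z["im"],P
E
python3 - <<'E'
from h import *
s=wrist("w1");print(s["clock"],s["position"],s["orientation"],s["qpos"].round(2),s["ft_force"])
im,P=wcloud("w1");hsv=cv2.cvtColor(im,cv2.COLOR_RGB2HSV);Q=toW(P)
w=Q-cc;m=(hsv[...,2]<60)&(np.abs(w@ax)<.06)&(np.hypot(w@up,w[...,1])<.11)
q=w[m];print(len(q),np.percentile(q@ax,[2,50,98]),np.percentile(q@up,[2,50,98]),np.percentile(q[:,1],[2,50,98]))
E
```

```text
2.1 [ 0.43173796 -0.16495269  0.42444132] [2.10084788 1.69262106 0.45812072] [-0.39 -0.36  0.54  2.11  0.27  0.83 -0.18] [ 1.64472132 -0.02007777 -0.6760212 ]
2456 [-0.02361514  0.03123145  0.03307384] [-0.02451518 -0.01302498 -0.00149103] [-0.06787415 -0.05157104 -0.04456815]
```

View pics/w1.png

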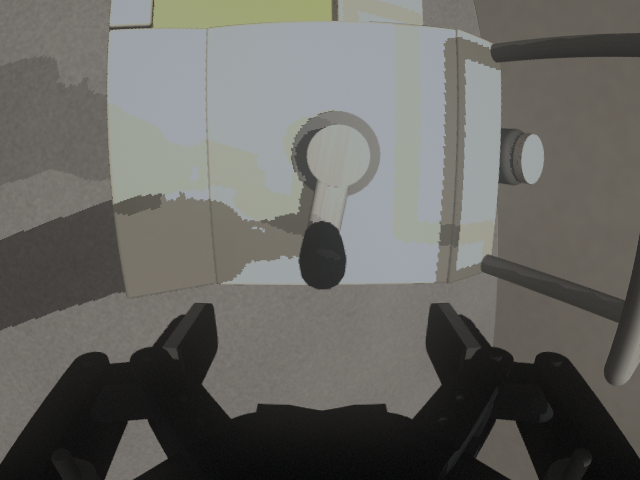

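Wrist view: the grip's end face is at about (323,260), below the crank hub at (338,155), between the open fingers. The measured angle is about 1.79 rad with a 59 mm radius, which agrees with the first estimate. Next I approach along the grip axis.

Run:
```python
from h import *
g=frW(gripW(1.79));A=Rw@ax
plan([(g+A*.157,Rt)],1.0,30)
f=1.79
for k in range(5):
    rows=[]
    for i in range(8):
        n=f+.25;rows.append([round(60*(np.sin(f)-np.sin(n)),1),round(60*(np.cos(n)-np.cos(f)),1)]);f=n
    print(round(f,2),rows)
```

```text
[[2.0, 0.0, 24.0, 0.0, 0.1, -0.2, 1.0], [2.0, 0.0, 25.0, 0.1, 0.0, -0.2, 1.0], [2.0, 0.0, 24.0, 0.0, 0.1, -0.2, 1.0], [2.0, 1.0, 25.0, 0.1, 0.0, -0.2, 1.0]]
3.79 [[np.float64(5.0), np.float64(-14.1)], [np.float64(8.4), np.float64(-12.4)], [np.float64(11.2), np.float64(-9.9)], [np.float64(13.3), np.float64(-6.9)], [np.float64(14.6), np.float64(-3.4)], [np.float64(15.0), np.float64(0.4)], [np.float64(14.4), np.float64(4.0)], [np.float64(13.0), np.float64(7.5)]]
5.79 [[np.float64(10.7), np.float64(10.5)], [np.float64(7.8), np.float64(12.8)], [np.float64(4.4), np.float64(14.3)], [np.float64(0.7), np.float64(14.9)], [np.float64(-3.0), np.float64(14.7)], [np.float64(-6.5), np.float64(13.5)], [np.float64(-9.7), np.float64(11.4)], [np.float64(-12.2), np.float64(8.7)]]
7.79 [[np.float64(-14.0), np.float64(5.4)], [np.float64(-14.9), np.float64(1.8)], [np.float64(-14.8), np.float64(-2.0)], [np.float64(-13.9), np.float64(-5.6)], [np.float64(-12.1), np.float64(-8.8)], [np.float64(-9.5), np.float64(-11.5)], [np.float64(-6.4), np.float64(-13.5)], [np.float64(-2.8), np.float64(-14.7)]]
9.79 [[np.float64(0.9), np.float64(-14.9)], [np.float64(4.6), np.float64(-14.2)], [np.float64(8.0), np.float64(-12.7)], [np.float64(10.8), np.float64(-10.3)], [np.float64(13.1), np.float64(-7.3)], [np.float64(14.5), np.float64(-3.8)], [np.float64(15.0), np.float64(-0.1)], [np.float64(14.5), np.float64(3.6)]]
11.79 [[np.float64(13.2), np.float64(7.0)], [np.float64(11.0), np.float64(10.1)], [np.float64(8.2), np.float64(12.5)], [np.float64(4.9), np.float64(14.2)], [np.float64(1.2), np.float64(14.9)], [np.float64(-2.5), np.float64(14.7)], [np.float64(-6.1), np.float64(13.7)], [np.float64(-9.3), np.float64(11.7)]]
```

Call:
jog_arm(rows=[[2,0,24,0,0.1,-0.2,1],[2,0,25,0.1,0,-0.2,1],[2,0,24,0,0.1,-0.2,1],[2,1,25,0.1,0,-0.2,1],[0,0,0,0,0,0,1]])

```text
clock: 2.78
position: [0.4826, -0.1648, 0.3386]
orientation: [2.089, 1.717, 0.451]
ft_force: [-1.2, -0.8, -0.0]
width: 0.0854
grip_force: 0.0
```

Call:
jog_arm(rows=[[0,0,0,0,0,0,0.1],[0,0,0,0,0,0,0.1],[0,0,0,0,0,0,0.1],[0,0,0,0,0,0,0.1],[0,0,0,0,0,0,0.1],[0,0,0,0,0,0,0.1]])

```text
clock: 3.52
position: [0.4826, -0.1654, 0.3408]
orientation: [2.088, 1.714, 0.456]
ft_force: [-7.9, 1.3, 7.7]
width: 0.0262
grip_force: 58.2
```

Call:
jog_arm(rows=[[5,-14.1,0,0,0,0,0.1],[8.4,-12.4,0,0,0,0,0.1],[11.2,-9.9,0,0,0,0,0.1],[13.3,-6.9,0,0,0,0,0.1]])

```text
clock: 4.03
position: [0.4528, -0.1217, 0.3189]
orientation: [2.089, 1.712, 0.454]
ft_force: [-0.5, -4.3, 1.5]
width: 0.0262
grip_force: 60.0
```

```bash
cat >> h.py <<'E'
def crank():
    s=manip.observe();r=R.from_rotvec(s["orientation"]);p=toW(s["position"]+r.apply([0,0,.1547]))-cc
    f=np.arctan2(-p[1],p@up);print("t",s["clock"],"phi",round(f%(2*np.pi),3),"r",np.hypot(p@up,p[1]).round(4),"h",round(p@ax,4),"F tool",r.inv().apply(s["ft_force"]).round(1),"err deg",np.degrees((r.inv()*R.from_matrix(Rt)).as_rotvec()).round(1),"q",s["qpos"].round(2));return f%(2*np.pi),p
E
python3 -c "
from h import *
crank()"
```

```text
t 4.025 phi 2.918 r 0.0589 h 0.0028 F tool [-4.3  1.1 -1.2] err deg [-0.1 -0.2  0.6] q [-0.45 -0.21  0.56  2.24  0.27  0.57 -0.26]
```

Call:
jog_arm(rows=[[14.6,-3.4,0,0,0,0,0.1],[15,0.4,0,0,0,0,0.1],[14.4,4,0,0,0,0,0.1],[13,7.5,0,0,0,0,0.1],[10.7,10.5,0,0,0,0,0.1],[7.8,12.8,0,0,0,0,0.1]])

```text
clock: 4.78
position: [0.4946, -0.0519, 0.334]
orientation: [2.09, 1.716, 0.453]
ft_force: [-5.5, -3.1, 1.8]
width: 0.0262
grip_force: 60.3
```

```bash
python3 -c "
from h import *
crank()"
```

```text
t 4.775 phi 4.307 r 0.0697 h 0.0027 F tool [-4.2 -3.3 -4. ] err deg [-0.3 -0.3  0.7] q [-0.48 -0.13  0.43  2.16  0.31  0.61 -0.45]
```

```bash
cat >> h.py <<'E'
def wind(n,df=.25,f1=None):
    f,p=crank();a=-np.array([-p[1],0]);x,y=p[1]*1000,(p@up)*1000;rows=[]
    for i in range(1,n+1):
        g=f+df*i;X,Y=-60*np.sin(g),60*np.cos(g);rows.append([round(float(X-x),1),round(float(Y-y),1),0,0,0,0,.1]);x,y=X,Y
    print(rows)
E
python3 -c "
from h import *
wind(8)
r=R.from_rotvec([2.088,1.714,.456]);p=toW(np.array([.4826,-.1654,.3408])+r.apply([0,0,.1547]))-cc;print(p@up,p[1],p@ax)"
```

```text
t 4.775 phi 4.307 r 0.0697 h 0.0027 F tool [-4.2 -3.3 -4. ] err deg [-0.3 -0.3  0.7] q [-0.48 -0.13  0.43  2.16  0.31  0.61 -0.45]
[[-4.8, 18.2, 0, 0, 0, 0, 0.1], [0.5, 15.0, 0, 0, 0, 0, 0.1], [-3.3, 14.6, 0, 0, 0, 0, 0.1], [-6.8, 13.3, 0, 0, 0, 0, 0.1], [-9.9, 11.3, 0, 0, 0, 0, 0.1], [-12.3, 8.5, 0, 0, 0, 0, 0.1], [-14.0, 5.2, 0, 0, 0, 0, 0.1], [-14.9, 1.5, 0, 0, 0, 0, 0.1]]
-0.013276452827000759 -0.04937582320405351 0.002655907251911305
```

The hand holds the grip about 9 mm off-centre along the pads, so I open, recentre and re-grip.

Call:
jog_arm(rows=[[0,0,0,0,0,0,0.7],[0,0,0,0,0,0,0.7],[0,0,0,0,0,0,0.7],[-5,0,0,0,0,0,0.7],[-4,0,0,0,0,0,0.7],[0,0,0,0,0,0,0.7]])

```text
clock: 5.52
position: [0.4932, -0.0615, 0.3343]
orientation: [2.089, 1.714, 0.455]
ft_force: [-0.2, 0.2, 0.5]
width: 0.0592
grip_force: 0.0
```

Run:
```python
from h import *
crank();s=wrist("w2")
im,P=wcloud("w2");hsv=cv2.cvtColor(im,cv2.COLOR_RGB2HSV);w=toW(P)-cc
m=(hsv[...,2]<60)&(np.abs(w@ax-.032)<.004)&(np.hypot(w@up,w[...,1])<.085)
q=w[m];print(len(q),np.percentile(q@up,[2,50,98]),np.percentile(q[:,1],[2,50,98]))
```

```text
t 5.525 phi 4.261 r 0.0605 h 0.0027 F tool [ 0.2  0.1 -0.5] err deg [-0.2 -0.3  0.7] q [-0.48 -0.13  0.45  2.17  0.29  0.6  -0.42]
5015 [-0.03666073 -0.02422001  0.02318875] [0.04585894 0.05970429 0.0685032 ]
```

Call:
jog_arm(rows=[[1,0,0,0,0,0,0.1],[0,0,0,0,0,0,0.1],[0,0,0,0,0,0,0.1],[0,0,0,0,0,0,0.1]])

```text
clock: 6.08
position: [0.4936, -0.0597, 0.3345]
orientation: [2.088, 1.715, 0.455]
ft_force: [-4.1, 0.7, 4.5]
width: 0.0263
grip_force: 58.6
```

```bash
python3 -c "
from h import *
wind(8)"
```

```text
t 6.075 phi 4.275 r 0.0621 h 0.0028 F tool [-0.1 -1.3 -6. ] err deg [-0.2 -0.3  0.8] q [-0.48 -0.13  0.44  2.16  0.3   0.6  -0.42]
[[2.7, 15.1, 0, 0, 0, 0, 0.1], [0.9, 14.9, 0, 0, 0, 0, 0.1], [-2.8, 14.7, 0, 0, 0, 0, 0.1], [-6.3, 13.5, 0, 0, 0, 0, 0.1], [-9.5, 11.6, 0, 0, 0, 0, 0.1], [-12.1, 8.9, 0, 0, 0, 0, 0.1], [-13.9, 5.6, 0, 0, 0, 0, 0.1], [-14.8, 2.0, 0, 0, 0, 0, 0.1]]
```

Call:
jog_arm(rows=[[3.9,14.6,0,0,0,0,0.1],[0.9,14.9,0,0,0,0,0.1],[-2.8,14.7,0,0,0,0,0.1],[-6.3,13.5,0,0,0,0,0.1],[-9.5,11.6,0,0,0,0,0.1],[-12.1,8.9,0,0,0,0,0.1],[-13.9,5.6,0,0,0,0,0.1],[-14.8,2,0,0,0,0,0.1]])

```text
clock: 7.08
position: [0.5551, -0.1275, 0.3769]
orientation: [2.091, 1.718, 0.454]
ft_force: [-23.2, 9.7, 14.7]
width: 0.0269
grip_force: 60.7
```

```bash
python3 -c "
from h import *
wind(8)"
```

```text
t 7.075 phi 6.232 r 0.0588 h 0.0024 F tool [  5.  -14.1 -24.9] err deg [-0.4 -0.4  0.8] q [-0.43 -0.01  0.58  1.97  0.05  0.66 -0.08]
[[-14.9, 0.1, 0, 0, 0, 0, 0.1], [-14.2, -4.8, 0, 0, 0, 0, 0.1], [-12.6, -8.1, 0, 0, 0, 0, 0.1], [-10.2, -11.0, 0, 0, 0, 0, 0.1], [-7.1, -13.2, 0, 0, 0, 0, 0.1], [-3.7, -14.5, 0, 0, 0, 0, 0.1], [0.1, -15.0, 0, 0, 0, 0, 0.1], [3.8, -14.5, 0, 0, 0, 0, 0.1]]
```

Call:
jog_arm(rows=[[-14.9,-1.2,-1,0,0,0,0.1],[-14.2,-5.0,-0.5,0,0,0,0.1],[-12.6,-8.1,0,0,0,0,0.1],[-10.2,-11.0,0,0,0,0,0.1]])

```text
clock: 7.58
position: [0.5234, -0.1723, 0.3649]
orientation: [2.088, 1.72, 0.456]
ft_force: [-2.9, 12.4, -0.5]
width: 0.0264
grip_force: 58.9
```

```bash
python3 -c "
from h import *
wind(8)"
```

```text
t 7.575 phi 0.946 r 0.0583 h 0.0028 F tool [11.6 -4.8 -2.1] err deg [-0.3 -0.5  0.9] q [-0.39 -0.04  0.63  2.02 -0.    0.64  0.05]
[[-8.6, -12.1, 0, 0, 0, 0, 0.1], [-3.7, -14.5, 0, 0, 0, 0, 0.1], [0.0, -15.0, 0, 0, 0, 0, 0.1], [3.7, -14.5, 0, 0, 0, 0, 0.1], [7.2, -13.1, 0, 0, 0, 0, 0.1], [10.2, -10.9, 0, 0, 0, 0, 0.1], [12.6, -8.1, 0, 0, 0, 0, 0.1], [14.2, -4.7, 0, 0, 0, 0, 0.1]]
```

Call:
jog_arm(rows=[[-7.3,-12.8,0,0,0,0,0.1],[-3.7,-14.5,0,0,0,0,0.1],[0,-15,0,0,0,0,0.1],[3.7,-14.5,0,0,0,0,0.1],[7.2,-13.1,0,0,0,0,0.1],[10.2,-10.9,0,0,0,0,0.1],[12.6,-8.1,0,0,0,0,0.1],[14.2,-4.7,0,0,0,0,0.1]])

```text
clock: 8.57
position: [0.4506, -0.1227, 0.3182]
orientation: [2.089, 1.714, 0.453]
ft_force: [9.9, -6.0, -10.7]
width: 0.0265
grip_force: 60.8
```

```bash
python3 -c "
from h import *
wind(8)"
```

```text
t 8.575 phi 2.901 r 0.0614 h 0.0032 F tool [-3.9  4.2 14.7] err deg [-0.2 -0.2  0.7] q [-0.34 -0.19  0.46  2.24  0.22  0.56 -0.22]
[[15.2, -0.4, 0, 0, 0, 0, 0.1], [14.8, 2.0, 0, 0, 0, 0, 0.1], [13.9, 5.6, 0, 0, 0, 0, 0.1], [12.0, 8.9, 0, 0, 0, 0, 0.1], [9.5, 11.6, 0, 0, 0, 0, 0.1], [6.3, 13.6, 0, 0, 0, 0, 0.1], [2.8, 14.7, 0, 0, 0, 0, 0.1], [-1.0, 14.9, 0, 0, 0, 0, 0.1]]
```

Call:
jog_arm(rows=[[15.0,-1.2,0,0,0,0,0.1],[14.8,2,0,0,0,0,0.1],[13.9,5.6,0,0,0,0,0.1],[12,8.9,0,0,0,0,0.1],[9.5,11.6,0,0,0,0,0.1],[6.3,13.6,0,0,0,0,0.1],[2.8,14.7,0,0,0,0,0.1],[-1,14.9,0,0,0,0,0.1]])

```text
clock: 9.57
position: [0.5258, -0.0624, 0.3535]
orientation: [2.089, 1.716, 0.452]
ft_force: [2.3, -3.9, -18.5]
width: 0.0263
grip_force: 60.7
```

```bash
python3 -c "
from h import *
wind(6,.22)"
```

```text
t 9.575 phi 4.887 r 0.0611 h 0.0033 F tool [-3.3 -6.6 17.5] err deg [-0.3 -0.3  0.8] q [-0.38 -0.07  0.37  2.07  0.21  0.63 -0.34]
[[-4.7, 12.5, 0, 0, 0, 0, 0.1], [-6.4, 11.5, 0, 0, 0, 0, 0.1], [-8.7, 9.9, 0, 0, 0, 0, 0.1], [-10.7, 7.7, 0, 0, 0, 0, 0.1], [-12.1, 5.2, 0, 0, 0, 0, 0.1], [-12.9, 2.4, 0, 0, 0, 0, 0.1]]
```

Call:
jog_arm(rows=[[-4.2,12.5,1,0,0,0,0.1],[-6.4,11.5,0,0,0,0,0.1],[-8.7,9.9,0,0,0,0,0.1],[-10.7,7.7,0,0,0,0,0.1],[-12.1,5.2,0,0,0,0,0.1],[-12,1.5,0,0,0,0,0.1],[0,0,0,0,0,0,0.1]])

```text
clock: 10.45
position: [0.5553, -0.1247, 0.3772]
orientation: [2.091, 1.715, 0.452]
ft_force: [-14.2, 1.4, -3.8]
width: 0.0263
grip_force: 63.1
```

```bash
python3 -c "
from h import *
crank()"
```

```text
t 10.45 phi 6.19 r 0.0588 h 0.0028 F tool [ -1.4 -14.3  -3.7] err deg [-0.3 -0.3  0.7] q [-0.32 -0.    0.46  1.96  0.05  0.66 -0.09]
```

Call:
jog_arm(rows=[[-2,0,0,0,0,0,0.1],[-1.5,0,0,0,0,0,0.1],[0,0,0,0,0,0,0.1]])

```text
clock: 10.82
position: [0.5551, -0.1255, 0.3772]
orientation: [2.089, 1.719, 0.455]
ft_force: [-12.4, 9.0, -4.9]
width: 0.0268
grip_force: 63.0
```

Run:
```python
from h import *
crank()
im,d=manip.read_camera("scene");cv2.imwrite("pics/scene1.png",im[150:350,120:390,::-1]);Q=toW(cloud("scene",d))
hsv=cv2.cvtColor(im,cv2.COLOR_RGB2HSV)
m=(np.abs(Q[...,0]+.03)<.075)&(Q[...,1]>-.03)&(Q[...,1]<.14)&(np.abs(Q[...,2]-.09)<.007)
q=Q[m];print(len(q),np.percentile(q[:,1],[1,10,50,90,99]) if len(q) else 0)
```

```text
t 10.825 phi 6.196 r 0.0587 h 0.0028 F tool [  6.5 -14.5  -2.6] err deg [-0.3 -0.5  0.8] q [-0.32 -0.    0.46  1.96  0.05  0.66 -0.08]
377 [-0.02970788 -0.02696661 -0.01702442 -0.00924086 -0.00681965]
```

View pics/scene1.png

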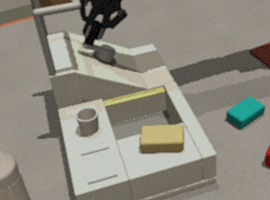

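The view shows the tub open with only a yellow rim of the cover left near (135,97) in the crop. I push a little further to confirm the stop.

Call:
jog_arm(rows=[[-2,-1,0,0,0,0,0.1],[-2,-1,0,0,0,0,0.1],[-2,0,0,0,0,0,0.1],[0,0,0,0,0,0,0.1]])

```text
clock: 11.38
position: [0.5541, -0.1268, 0.3769]
orientation: [2.084, 1.724, 0.462]
ft_force: [-0.5, 21.8, -7.1]
width: 0.0266
grip_force: 62.2
```

```bash
python3 -c "
from h import *
crank()"
```

```text
t 11.375 phi 6.206 r 0.0584 h 0.003 F tool [21.3 -7.5  3.9] err deg [-0.2 -0.8  1.1] q [-0.32 -0.    0.46  1.97  0.04  0.66 -0.07]
```

Call:
jog_arm(rows=[[3.5,0,0,0,0,0,0.1],[0,0,0,0,0,0,0.8],[0,0,0,0,0,0,0.8],[0,0,0,0,0,0,0.8],[0,0,0,0,0,0,0.8]])

```text
clock: 12.0
position: [0.5534, -0.1297, 0.3768]
orientation: [2.088, 1.713, 0.456]
ft_force: [0.4, -0.2, -0.0]
width: 0.0681
grip_force: 0.0
```

Call:
jog_arm(rows=[[0,0,-15,0,0,0,0.8],[0,0,-25,0,0,0,0.8],[0,0,-30,0,0,0,0.8],[0,0,-30,0,0,0,0.8],[0,0,0,0,0,0,0.8]])

```text
clock: 12.62
position: [0.5039, -0.1198, 0.4663]
orientation: [2.086, 1.711, 0.461]
ft_force: [-0.2, 0.4, -0.0]
width: 0.0682
grip_force: 0.0
```

Run:
```python
from h import *
crank();print(manip.observe()["position"],manip.observe()["width"])
for n in("scene","side"):
    im,d=manip.read_camera(n);Q=toW(cloud(n,d));hsv=cv2.cvtColor(im,cv2.COLOR_RGB2HSV)
    m=(np.abs(Q[...,0]+.03)<.07)&(Q[...,1]>-.03)&(Q[...,1]<.14)&(np.abs(Q[...,2]-.09)<.007)&(hsv[...,1]>60)
    q=Q[m];print(n,"cover",len(q),np.percentile(q[:,1],[5,50,95,99]) if len(q) else 0)
    t=(Q[...,0]>-.14)&(Q[...,0]<.05)&(Q[...,1]>.09)&(Q[...,1]<.268)&(Q[...,2]>.127)&(Q[...,2]<.145)&(hsv[...,1]>70)
    q=(Q[t][:,:2]*1000).astype(np.float32);print("soap",len(q),np.median(q,axis=0),[np.round(x,1) for x in cv2.minAreaRect(q)],hsv[t].mean(0))
    cu=(Q[...,0]>.06)&(Q[...,0]<.165)&(Q[...,1]>0)&(Q[...,1]<.265)&(Q[...,2]>.12);print("cup",Q[cu].min(0).round(3),Q[cu].max(0).round(3))
```

```text
t 12.625 phi 0.002 r 0.06 h 0.1057 F tool [ 0.3 -0.2 -0.1] err deg [ 0.1 -0.4  0.7] q [-0.33 -0.19  0.41  1.94  0.17  0.87 -0.18]
[ 0.50387829 -0.11975     0.46632674] 0.06823531577104944
scene cover 352 [-0.02811898 -0.01711667 -0.00780144 -0.0063931 ]
soap 836 [-43.831276 200.07834 ] [array([-45.6, 194.7]), array([65.3, 97.7]), np.float64(72.0)] [ 23.49282297  95.60047847 187.965311  ]
cup [0.079 0.054 0.12 ] [0.132 0.108 0.153]
side cover 267 [-0.02922923 -0.01899212 -0.00694771 -0.00464464]
soap 565 [-51.603783 198.17435 ] [array([-50.4, 195.8]), array([62.3, 98.7]), np.float64(71.0)] [ 26.32035398 101.12212389 225.90619469]
cup [0.073 0.053 0.12 ] [0.128 0.108 0.154]
```

The stop is confirmed: 21 N with no further travel, and the cover edge measures y ≈ -8 mm in the washer frame. The soap is at washer (-47,195) mm, turned -18°. I plan to push it toward -y with two fingers half open.

Run:
```python
from h import *
Rd=Rw@np.array([[0,1,0],[1,0,0],[0,0,-1]]).T
s=manip.observe();r0=R.from_rotvec(s["orientation"]).as_matrix()
a=toW(s["position"]);a[1]=.03
plan([(frW(a),r0),(frW([-.043,.272,.40]),Rd),(frW([-.043,.272,.286]),Rd)],.6,50)
```

```text
[[43.0, 1.0, 0.0, 0.0, 0.0, 0.0, 0.6], [42.0, 0.0, 1.0, 0.0, 0.0, 0.0, 0.6], [43.0, 1.0, -0.0, 0.0, 0.0, 0.0, 0.6], [43.0, 0.0, 0.0, 0.0, -0.0, -0.0, 0.6], [40.0, 3.0, 14.0, 5.0, -0.0, 0.1, 0.6], [40.0, 3.0, 13.0, 5.0, -0.0, 0.2, 0.6], [41.0, 5.0, 13.0, 4.9, -0.1, 0.1, 0.6], [40.0, 6.0, 12.0, 5.0, 0.0, 0.1, 0.6]]
[[40.0, 6.0, 12.0, 5.0, -0.0, 0.2, 0.6], [40.0, 8.0, 12.0, 5.0, -0.0, 0.1, 0.6], [0.0, -0.0, 38.0, -0.0, -0.0, 0.0, 0.6], [0.0, -0.0, 38.0, -0.0, -0.0, 0.0, 0.6], [0.0, -0.0, 38.0, -0.0, -0.0, 0.0, 0.6]]
```

Call:
jog_arm(rows=[[43,1,0,0,0,0,0.6],[42,0,1,0,0,0,0.6],[43,1,0,0,0,0,0.6],[43,0,0,0,0,0,0.6],[40,3,14,5,0,0.1,0.6],[40,3,13,5,0,0.2,0.6],[41,5,13,4.9,-0.1,0.1,0.6],[40,6,12,5,0,0.1,0.6]])

```text
clock: 13.72
position: [0.6075, 0.2, 0.419]
orientation: [2.331, 1.897, 0.159]
ft_force: [1.0, -0.5, 0.2]
width: 0.0515
grip_force: 0.0
```

Call:
jog_arm(rows=[[40,6,12,5,0,0.2,0.6],[40,8,12,5,0,0.1,0.6],[0,0,0,0,0,0,0.6],[0,0,0,0,0,0,0.6]])

```text
clock: 14.22
position: [0.6402, 0.2728, 0.3976]
orientation: [-2.443, -1.976, 0.004]
ft_force: [-0.1, -0.2, 1.1]
width: 0.0511
grip_force: 0.0
```

Run:
```python
from h import *
Rd=Rw@np.array([[0,1,0],[1,0,0],[0,0,-1]]).T
s=wrist("w3");print(s["clock"],toW(s["position"]),s["width"])
im,P=wcloud("w3");Q=toW(P);hsv=cv2.cvtColor(im,cv2.COLOR_RGB2HSV)
t=(Q[...,0]>-.14)&(Q[...,0]<.05)&(Q[...,1]>.09)&(Q[...,1]<.268)&(Q[...,2]>.12)&(Q[...,2]<.145)&(hsv[...,1]>50)&(hsv[...,2]>60)
q=(Q[t][:,:2]*1000).astype(np.float32);print(len(q),cv2.minAreaRect(q))
plan([(frW([-.043,.272,.286]),Rd)],.6,40)
```

```text
14.225 [-0.04221305  0.27112284  0.39757746] 0.05114445410803086
9107 ((-45.87769317626953, 195.13522338867188), (61.7646484375, 99.1961669921875), 70.89885711669922)
[[0.0, -0.0, 38.0, -0.0, 0.0, -0.0, 0.6], [1.0, -1.0, 37.0, -0.0, 0.0, -0.0, 0.6], [0.0, 0.0, 38.0, -0.0, 0.0, -0.1, 0.6]]
```

View pics/w3.png

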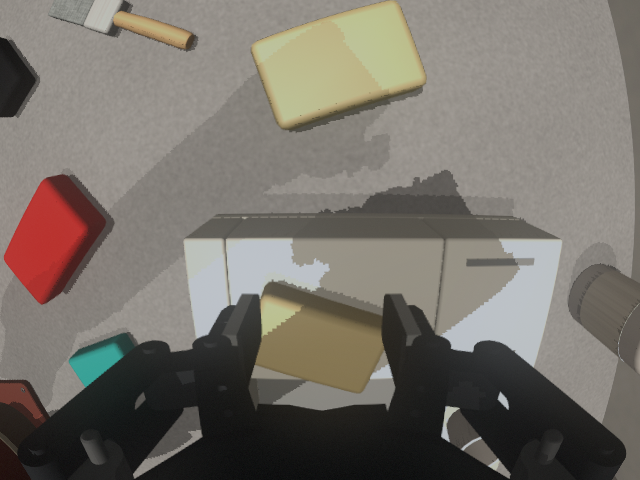

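The wrist view shows the deck soap at (318,337) between the finger outlines and clear of the fingers in y. The big tan bar at (340,65) is the decoy. Now I descend behind the soap and push.

Call:
jog_arm(rows=[[0,0,38,0,0,0,0.6],[1,-1,37,0,0,0,0.6],[0,0,37,0,0,0,0.6],[0,0,0,0,0,0,0.6]])

```text
clock: 14.78
position: [0.638, 0.2731, 0.2849]
orientation: [-2.442, -1.974, 0.007]
ft_force: [0.3, -0.1, 0.9]
width: 0.0513
grip_force: 0.0
```

Call:
jog_arm(rows=[[-9,0,0,0,0,0,0.6],[-9,0,0,0,0,0,0.6],[-9,0,0,0,0,0,0.6],[-9,0,0,0,0,0,0.6],[-9,0,0,0,0,0,0.6],[-9,0,0,0,0,0,0.6]])

```text
clock: 15.52
position: [0.6276, 0.2213, 0.2869]
orientation: [-2.441, -1.976, 0.001]
ft_force: [-0.3, 0.3, 0.2]
width: 0.0512
grip_force: 0.5
```

Run:
```python
from h import *
s=manip.observe();print(s["clock"],toW(s["position"]),s["ft_force"])
for n in("scene","side"):
    im,d=manip.read_camera(n);Q=toW(cloud(n,d));hsv=cv2.cvtColor(im,cv2.COLOR_RGB2HSV)
    t=(Q[...,0]>-.15)&(Q[...,0]<.06)&(Q[...,1]>.02)&(Q[...,1]<.268)&(Q[...,2]>.125)&(Q[...,2]<.145)&(hsv[...,1]>70)&(hsv[...,2]>60)
    q=(Q[t][:,:2]*1000).astype(np.float32);print("soap",len(q),cv2.minAreaRect(q))
```

```text
15.525 [-0.04377142  0.21818185  0.28691392] [-0.33864707  0.34472992  0.1564135 ]
soap 332 ((-29.60808563232422, 191.02191162109375), (79.91429138183594, 85.0359115600586), 75.38211822509766)
soap 115 ((-54.84520721435547, 177.64491271972656), (74.7151870727539, 83.84671783447266), 76.71707153320312)
```

Call:
jog_arm(rows=[[-9,0,0,0,0,0,0.6],[-9,0,0,0,0,0,0.6],[-9,0,0,0,0,0,0.6],[-9,0,0,0,0,0,0.6],[-9,0,0,0,0,0,0.6],[-9,0,0,0,0,0,0.6],[-9,0,0,0,0,0,0.6],[0,0,0,0,0,0,0.6]])

```text
clock: 16.62
position: [0.6147, 0.1591, 0.2869]
orientation: [-2.443, -1.974, 0.001]
ft_force: [-1.1, 0.2, 0.1]
width: 0.0512
grip_force: 0.0
```

Run:
```python
from h import *
s=manip.observe();print(s["clock"],toW(s["position"]),s["ft_force"])
im,d=manip.read_camera("side");cv2.imwrite("pics/side2.png",cv2.resize(im[110:310,170:390,::-1],None,fx=2.5,fy=2.5))
```

```text
16.625 [-0.04347107  0.15459389  0.28686803] [-1.14304616  0.18785267  0.05950056]
```

View pics/side2.png

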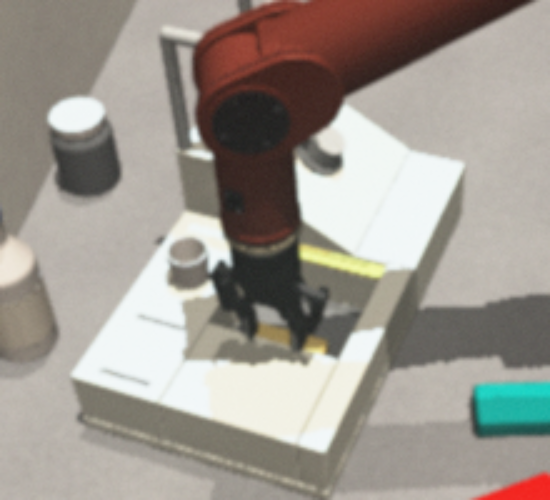

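The soap shows as a tan strip in the tub opening near (290,337), behind the fingers. I retreat up and look into the tub.

Call:
jog_arm(rows=[[0,0,-40,0,0,0,0.6],[0,0,-50,0,0,0,0.6],[30,0,-40,0,0,0,0.6],[50,0,0,0,0,0,0.6],[50,0,0,0,0,0,0.6],[0,0,0,0,0,0,0.6]])

```text
clock: 17.42
position: [0.6407, 0.2932, 0.4156]
orientation: [-2.432, -1.983, 0.001]
ft_force: [-1.1, 0.5, -0.8]
width: 0.0513
grip_force: 0.0
```

Run:
```python
from h import *
for n in("scene","side"):
    im,d=manip.read_camera(n);Q=toW(cloud(n,d));hsv=cv2.cvtColor(im,cv2.COLOR_RGB2HSV)
    t=(Q[...,0]>-.12)&(Q[...,0]<.06)&(Q[...,1]>0)&(Q[...,1]<.15)&(Q[...,2]>.0)&(hsv[...,1]>90)
    q=Q[t];print(n,"soap",len(q),np.percentile(q,[2,50,98],axis=0).round(3).tolist())
    m=(np.abs(Q[...,0]+.03)<.07)&(Q[...,1]>-.03)&(Q[...,1]<.0)&(np.abs(Q[...,2]-.09)<.007)&(hsv[...,1]>60)
    print("cover",np.percentile(Q[m][:,1],[50,95]))
    cu=(Q[...,0]>.06)&(Q[...,0]<.165)&(Q[...,1]>0)&(Q[...,1]<.15)&(Q[...,2]>.12)&(Q[...,2]<.16);print("cup",Q[cu].min(0).round(3),Q[cu].max(0).round(3))
    if n=="scene":cv2.imwrite("pics/scene3.png",cv2.resize(im[150:390,130:410,::-1],None,fx=2,fy=2))
print(manip.observe()["clock"],manip.observe()["ft_force"])
```

```text
scene soap 81 [[-0.086, 0.108, 0.079], [-0.037, 0.114, 0.083], [0.008, 0.12, 0.085]]
cover [-0.01684643 -0.00797325]
cup [0.079 0.053 0.12 ] [0.132 0.108 0.154]
side soap 84 [[-0.089, 0.108, 0.075], [-0.06, 0.116, 0.08], [-0.016, 0.125, 0.085]]
cover [-0.01790342 -0.00713312]Traceback (most recent call last):
  File "<stdin>", line 8, in <module>
    return umr_minimum(a, axis, None, out, keepdims, initial, where)
ValueError: zero-size array to reduction operation minimum which has no identity
```

View pics/scene3.png

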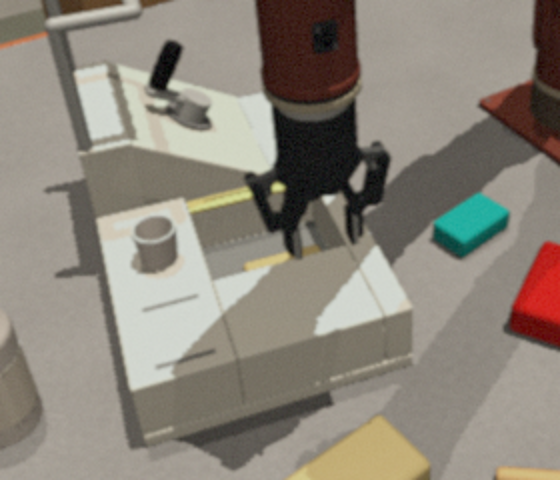

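The soap's top is at z ≈ 80 mm, so it stands on its long edge against the tub wall at (290,257). The cover and cup have not moved. I look from above with the wrist camera, then tip the soap flat.

Call:
jog_arm(rows=[[-50,0,0,0,0,0,0.3],[-50,0,0,0,0,0,0.3],[-50,0,0,0,0,0,0],[-40,0,0,0,0,0,0],[-30,0,0,0,0,0,0],[0,0,0,0,0,0,0]])

```text
clock: 18.27
position: [0.5956, 0.0675, 0.4176]
orientation: [2.448, 1.968, -0.001]
ft_force: [0.8, -0.2, 0.8]
width: 0.0
grip_force: 0.0
```

Run:
```python
from h import *
s=wrist("w4");print(s["clock"],toW(s["position"]),s["width"])
im,P=wcloud("w4");Q=toW(P);hsv=cv2.cvtColor(im,cv2.COLOR_RGB2HSV)
t=(Q[...,0]>-.12)&(Q[...,0]<.06)&(Q[...,1]>0.02)&(Q[...,1]<.15)&(Q[...,2]>.015)&(Q[...,2]<.096)&(hsv[...,1]>70)
q=Q[t];print(len(q))
for lo in np.arange(.02,.1,.01):
    a=q[(q[:,2]>=lo)&(q[:,2]<lo+.01)]
    if len(a)>20:print(round(lo,2),len(a),np.percentile(a[:,:2],[2,50,98],axis=0).round(3).tolist())
```

```text
18.275 [-0.04300991  0.06110381  0.41764581] 2.5565189073938062e-05
2169
0.07 570 [[-0.088, 0.104], [-0.036, 0.118], [0.009, 0.137]]
0.08 1598 [[-0.086, 0.105], [-0.018, 0.115], [0.007, 0.135]]
```

View pics/w4.png

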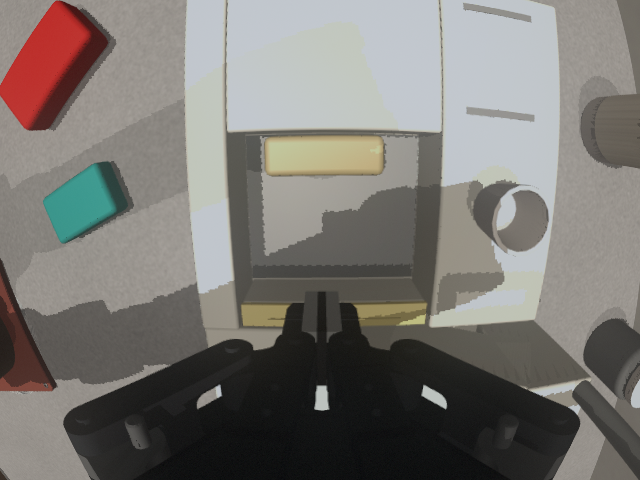

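The wrist view shows the soap on edge at (324,155), flush against the mouth wall, spanning y 104–138 mm. I will touch its top near the inner edge with the closed fingertips and drag it inward so it tips flat.

Call:
jog_arm(rows=[[22,2,40,0,0,0,0],[22,2,40,0,0,0,0],[0,0,40,0,0,0,0],[0,0,30,0,0,0,0],[0,0,4,0,0,0,0],[0,0,0,0,0,0,0]])

```text
clock: 19.08
position: [0.6093, 0.1148, 0.2637]
orientation: [-2.441, -1.976, -0.0]
ft_force: [-0.1, -0.4, 0.4]
width: -0.0002
grip_force: 0.0
```

```bash
python3 -c "
from h import *
s=manip.observe();print(toW(s['position']),s['ft_force'])"
```

```text
[-0.03950614  0.11022131  0.26373478] [-0.13555412 -0.39407412  0.4219332 ]
```

Call:
jog_arm(rows=[[-5,0,0,0,0,0,0],[0,0,4,0,0,0,0],[0,0,4,0,0,0,0],[0,0,0,0,0,0,0]])

```text
clock: 19.58
position: [0.6081, 0.1094, 0.2556]
orientation: [-2.442, -1.976, -0.001]
ft_force: [-1.9, -0.9, 5.2]
width: 0.0001
grip_force: 3.0
```

Call:
jog_arm(rows=[[0,0,2,0,0,0,0],[0,0,0,0,0,0,0]])

```text
clock: 19.82
position: [0.6082, 0.1094, 0.2554]
orientation: [-2.442, -1.976, -0.001]
ft_force: [-9.3, -1.9, 21.9]
width: -0.0001
grip_force: 10.9
```

Call:
jog_arm(rows=[[-4,0,0,0,0,0,0],[-5,0,0.5,0,0,0,0],[-6,0,1,0,0,0,0],[-6,0,1.5,0,0,0,0],[-6,0,2,0,0,0,0],[-6,0,2.5,0,0,0,0],[-6,0,3,0,0,0,0],[-6,0,0,0,0,0,0]])

```text
clock: 20.82
position: [0.5986, 0.0647, 0.2428]
orientation: [-2.443, -1.975, -0.0]
ft_force: [0.6, -0.8, -1.1]
width: -0.0003
grip_force: 0.2
```

```bash
cat > look.py <<'E'
from h import *
s=wrist("w5");print(s["clock"],toW(s["position"]),s["ft_force"])
im,P=wcloud("w5");Q=toW(P);hsv=cv2.cvtColor(im,cv2.COLOR_RGB2HSV)
t=(Q[...,0]>-.12)&(Q[...,0]<.06)&(Q[...,1]>0.0)&(Q[...,1]<.15)&(Q[...,2]>.015)&(Q[...,2]<.096)&(hsv[...,1]>70)
q=Q[t];print(len(q))
for lo in np.arange(.02,.1,.01):
    a=q[(q[:,2]>=lo)&(q[:,2]<lo+.01)]
    if len(a)>20:print(round(lo,2),len(a),np.percentile(a[:,:2],[2,50,98],axis=0).round(3).tolist())
E
python3 look.py
```

```text
20.825 [-0.03944086  0.05891908  0.24284223] [ 0.63846757 -0.80429762 -1.13831947]
34354
0.04 1251 [[-0.085, 0.123], [-0.039, 0.125], [0.007, 0.127]]
0.05 6458 [[-0.085, 0.112], [-0.039, 0.118], [0.007, 0.124]]
0.06 8525 [[-0.085, 0.065], [-0.038, 0.105], [0.007, 0.112]]
0.07 11159 [[-0.085, 0.069], [-0.039, 0.092], [0.007, 0.1]]
0.08 6872 [[-0.083, 0.07], [-0.039, 0.084], [0.006, 0.089]]
0.09 75 [[-0.051, 0.067], [-0.039, 0.07], [-0.037, 0.071]]
```

The soap is now leaning about 45° on the fingers. I ease back to lower it, then lift.

Call:
jog_arm(rows=[[-6,0,0,0,0,0,0],[-6,0,0,0,0,0,0],[-6,0,0,0,0,0,0],[-6,0,0,0,0,0,0],[-5,0,0,0,0,0,0],[0,0,-10,0,0,0,0],[0,0,-40,0,0,0,0],[0,0,-50,0,0,0,0]])

```text
clock: 21.88
position: [0.5922, 0.0374, 0.3434]
orientation: [-2.44, -1.976, 0.003]
ft_force: [-0.1, -0.0, -0.3]
width: 0.0002
grip_force: 0.0
```

Call:
jog_arm(rows=[[0,0,-40,0,0,0,0],[0,0,0,0,0,0,0],[0,0,0,0,0,0,0]])

```text
clock: 22.25
position: [0.5924, 0.0373, 0.3824]
orientation: [-2.441, -1.976, 0.001]
ft_force: [-0.1, 0.6, -0.5]
width: -0.0002
grip_force: 0.0
```

```bash
python3 look.py
python3 - <<'E'
from h import *
im,d=manip.read_camera("scene");Q=toW(cloud("scene",d));hsv=cv2.cvtColor(im,cv2.COLOR_RGB2HSV)
m=(np.abs(Q[...,0]+.03)<.07)&(Q[...,1]>-.03)&(Q[...,1]<.0)&(np.abs(Q[...,2]-.09)<.007)&(hsv[...,1]>60)
print("cover",len(Q[m]),np.percentile(Q[m][:,1],[50,95]))
cu=(Q[...,0]>.06)&(Q[...,0]<.165)&(Q[...,1]>0.02)&(Q[...,1]<.15)&(Q[...,2]>.12)&(Q[...,2]<.16);print("cup",Q[cu].min(0).round(3),Q[cu].max(0).round(3))
E
```

```text
22.25 [-0.03979696  0.03084522  0.38239756] [-0.08251259  0.58708058 -0.46395756]
3509
0.04 106 [[-0.088, 0.046], [-0.012, 0.106], [0.011, 0.107]]
0.05 3400 [[-0.086, 0.047], [-0.016, 0.072], [0.009, 0.106]]
cover 343 [-0.01686008 -0.00803064]
cup [0.079 0.054 0.12 ] [0.132 0.108 0.154]
```

The soap lies flat in the tub: its top is at z ≈ 54 mm, over y 46–107 mm. The cover is still fully open and the cup has not moved. The arm is clear of everything.

```bash
python3 -c "
from rig import manip
print(manip.close_job())"
```

```text
the job is handed in; nothing more can be done
None
```

The job is done and handed in at about 22 s: I wound the cover fully open with the crank, the soap lies flat in the tub after I tipped it off its edge with the fingertips, the cup measured unmoved, and I never went near the brush.

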